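Dispense steel balls from a shutter hopper into a measuring cup

TASK

Take the blue measuring cup by its handle and stand it in the fork under the green ball hopper, right below the outlet. Then slide the shutter open by its red tab so that all five steel balls drop into the cup, and slide the shutter fully closed again. Leave the cup standing there with the balls in it, and do not push aside the can, the jar or the wooden offcut that stand nearby.

Things in the scene. Friction and masses are not known exactly. Their poses are not given: they have to be found in the camera images.
- dock (a point): Point on the bench straight below the outlet of the ball dispenser (fixed): the middle of the cup's bottom belongs here. Its frame is the dispenser's: at yaw 0 x points away from the robot, y left, z up. The outlet is a 60 mm round hole in a 130 mm square grey deck, 106 to 112 mm high, on four posts 12 mm square at x = +-56, y = +-58 mm. Below the shutter 100 mm of height are free.
- fork_stop (a point): Top middle of the back stop of the low grey U-shaped cup fork (12 mm high) on the bench between the posts, at dock x = +44 mm (inner face). The fork's side walls have inner faces at dock y = +-44 mm and run from x = -50 to 50. It is open to -x: the cup goes in from there, or lifted over the walls, handle pointing to dock -x. Axes as the dock's.
- funnel_top (a point): Centre of the open top of the dispenser's round green funnel, 120 mm across, 198 mm above the bench, straight above the dock. Axes as the dock's.
- shutter (a joint): Steel slide plate 4 mm thick (100 to 104 mm above the bench) closing the funnel's outlet from below; metres of travel along the dock's +y: 0 = fully closed (stop), 0.066 = fully open (stop). It starts closed or up to 5 mm ajar, which lets nothing through. It stays where it is left; sliding it takes about 3 to 5 N.
- shutter_tab (a point): Grip point on the shutter's upright red tab, on the dispenser's +y side: dock x = 0, y = 118 mm + joint value, 168 mm above the bench. The tab is 12 mm thick (y), 30 mm wide (x), and stands from 100 to 185 mm above the bench. When closed, 52 mm are free between tab and funnel, 47 mm between tab and deck. Axes as the dock's.
- cup_mid (a point): The empty blue measuring cup (loose, about 70 to 130 g): point on the axis of its round bowl, half-way up (32.5 mm above its underside). Bowl 72 mm across at the bottom, 84 mm at the rim, 65 mm high, wall 3 mm, floor 4 mm. One straight handle sticks out along the cup's own -x; z is up.
- cup_grip (a point): Grip point on the cup's handle: 130 mm from the bowl's axis along the cup's own -x, 42 mm above the cup's underside. The handle is a straight level bar 14 mm wide (y) and 16 mm tall (34 to 50 mm high), ending 164 mm from the bowl's axis. Axes as the cup's.
- ball1_center (a point): Centre of steel ball 1 of 5, 20 mm across, 33 g, at the start lying in the funnel's outlet on the shutter.
- ball2_center (a point): Centre of steel ball 2 of 5, 20 mm across, 33 g, at the start lying in the funnel's outlet on the shutter.
- ball3_center (a point): Centre of steel ball 3 of 5, 20 mm across, 33 g, at the start lying in the funnel's outlet on the shutter.
- ball4_center (a point): Centre of steel ball 4 of 5, 20 mm across, 33 g, at the start lying in the funnel's outlet on the shutter.
- ball5_center (a point): Centre of steel ball 5 of 5, 20 mm across, 33 g, at the start lying in the funnel's outlet on the shutter.
- tin: Bystander: round can with yellow band, 72 mm across, 58 mm high; origin under its centre.
- jar: Bystander: amber jar, 60 mm across, 85 mm high; origin under its centre.
- offcut: Bystander: wooden offcut 110 x 50 x 28 mm; origin under its centre.
Mind the look-alikes: they are no part of the job. There is more than one size of the part that bears cup_mid; the job needs the middle-sized.

How it is judged:
By the outcome, as a careful person would: the job done as asked, in the order asked, and still so for the second after the job is handed in, with the robot touching nothing.
It also fails if it takes over 64 s, if anything falls off the work surface, if the arm or the gripper's body presses on something with over 40 N, if the wrist force passes 120 N, or if a joint passes its speed limit or range.

ROBOT

A 7-joint arm with a two-finger parallel gripper is mounted at the origin on the work surface. World frame = base frame: x ahead of the robot, y to its left, z up, the work surface at z = 0. Lengths are in mm, angles in rad, forces in N, time in s.
With the tool pointing down it reaches from about 400 to 850 mm from the base axis. Payload 4.4 kg.
Tool frame: the origin (TCP) lies midway between the tips of the shut fingers; the grasp point (between the pads) lies 19 mm behind it (env.grip_depth is the distance from the TCP to the grasp point, in mm); y points along the fingers, x is the direction in which the jaws open and shut, and the axes are right-handed (so a half turn about y gives the same grasp; the last joint's range is limited). The gripper opens to 94 mm and grips with 3 to 60 N. Pads are 16 mm wide; open, the fingers measure 119 mm over their backs; the gripper's body (75 mm by 177 mm) begins 78 mm behind the grasp point.
Start: joints at [-1.261, 0.628, 0.038, 1.517, -0.027, 0.996, -0.02], TCP at [238.538, 604.663, 205.478] pointing down, gripper open.
Joint ranges: [-3.06, 3.06], [-0.37, 2.12], [-1.25, 1.32], [0.18, 2.47], [-1.1, 4.24], [0.23, 1.98], [-2.94, 2.94]. Speed limits (rad/s): [2.57, 2.57, 3.14, 3.14, 3.14, 3.14, 3.14].

INTERFACE

Orientations are given as a unit quaternion [w, x, y, z].
In Python, from workcell import env, open_jaws, close_gripper, kin, read_state, viewer gives the robot as it stands. Calls block until the motion is done:
- env.movep(position, orientation): joint-space move of the TCP to a pose.
- env.move_straight(position, rot=None, feed=150): straight line of the TCP; rot=None keeps the orientation; feed is the mean speed in mm/s.
- env.goto_joints(angles): joint-space move.
- open_jaws() and close_gripper(f_grip=None): open the fingers fully, or close them until they stop; f_grip is the grip in N (None keeps the last).
- env.hold(seconds).
- kin.inverse_kinematics(position, orientation): joint angles nearest the present ones, or None.
- read_state(): the state.
- viewer.camera(name): name is "scene" or "side" or "wrist"; returns the picture (480x640x3 uint8, blue, green, red); there is no depth.
- viewer.get_calibration(name): a dict with "mtx" (3x3 intrinsics, pixels), "k1" (the pictures are not rectified: a ray, as slopes to the right and down, at radius r is drawn at 1 + k1 r^2 times it, then the intrinsics apply), "origin" and "rotation" of the camera in the world. Camera axes: x right, y down, z forward; pixel columns grow to the right and rows downward; lengths in mm; the calibration is good to about 2 mm. A picture is of the moment at which its call begins: read the wrist's pose just before it. get_calibration takes no time and is no camera call; for the wrist camera it gives the pose at the moment of the call.
A pose or a line that the arm cannot do raises env.Unreachable and nothing moves.
- env.sign_off(): hands the job in, once; it reports no verdict.
The state is a dict: "clock": time; "joint_pos": joint angles; "dq": joint speeds; "effort": joint torques, N m; "position": TCP position; "eef_rot": TCP orientation; "contact_force": force on the tool from outside, world axes, zero at the start; "torque": the same for the moment, N m; "opening": finger opening in mm.
Only numpy, scipy, OpenCV 4.12 (cv2) and the standard library are available. Lean on these libraries where they do the work, as an engineer would, in place of code of your own. Each camera call takes 0.05 s, during which the arm holds its last target.

## Working session

There is one attempt and no reset: what is moved stays moved. The work goes in short steps, each a Python script; the robot and the scene stay as the last script left them, time stands still between calls to the robot, and variables do not carry over. Pictures are saved under pics/ and viewed, and the job is handed in when it is done.

```bash
mkdir -p pics; ls
python3 - <<'E'
from workcell import env, open_jaws, close_gripper, kin, read_state, viewer
import cv2
for n in ("scene","side","wrist"):
    c=viewer.get_calibration(n); print(n,c)
    cv2.imwrite(f"pics/{n}0.png",viewer.camera(n))
s=read_state();print(s)
E
```

```text
pics
scene {'mtx': array([[531.26521509,   0.        , 315.23669274],
       [  0.        , 531.26521509, 245.65160024],
       [  0.        ,   0.        ,   1.        ]]), 'k1': -0.04579137940453524, 'origin': array([1192.71309706,  -46.66933582, 1299.29604067]), 'rotation': array([-0.18623882,  0.65937593,  0.70373081, -0.18788673])}
side {'mtx': array([[599.33411698,   0.        , 314.43839366],
       [  0.        , 599.33411698, 239.69216807],
       [  0.        ,   0.        ,   1.        ]]), 'k1': -0.14495614952613498, 'origin': array([  197.02368586, -1193.30129004,   970.51596504]), 'rotation': array([-0.45271749,  0.88305329, -0.10766291,  0.06060073])}
wrist {'mtx': array([[360.25715121,   0.        , 324.99860222],
       [  0.        , 360.25715121, 235.36847914],
       [  0.        ,   0.        ,   1.        ]]), 'k1': 0.004707478812341929, 'origin': array([164.38080456, 632.78126281, 384.13769035]), 'rotation': array([0.1149167 , 0.81878006, 0.55721988, 0.0768073 ])}
{'clock': 0.15, 'joint_pos': array([-1.26081947,  0.62911756,  0.03844926,  1.51810835, -0.0269634 ,
        0.99630195, -0.02002439]), 'dq': array([-1.35800673e-05, -3.04576787e-03, -9.74113302e-04, -5.07432400e-03,
        2.12632990e-04, -1.11244486e-03, -1.46445692e-04]), 'effort': array([ 1.05579184e-03, -5.50094318e+01,  1.14511035e+00, -1.86819094e+01,
       -5.20513917e-02,  2.09496327e-02,  1.06831087e-04]), 'position': array([238.34569615, 604.19307695, 204.7854087 ]), 'eef_rot': array([-0.58430122,  0.58488602,  0.39739961, -0.39821349]), 'contact_force': array([ 0.23420106, -0.06169563, -0.72330353]), 'torque': array([ 0.02913987, -0.03301071, -0.00555848]), 'opening': 93.83492521615132}
```

View pics/scene0.png

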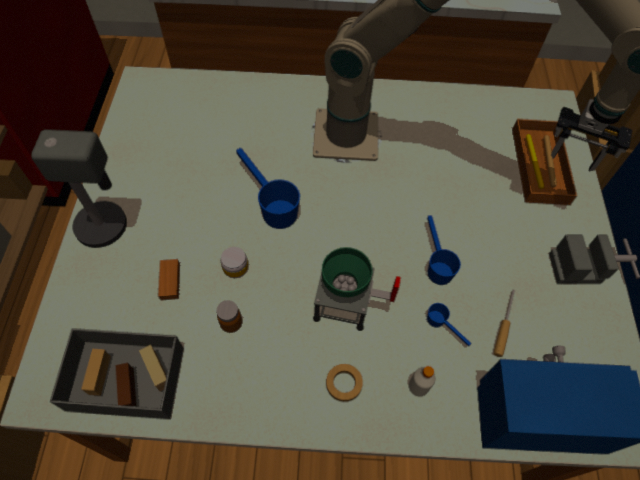

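View pics/side0.png

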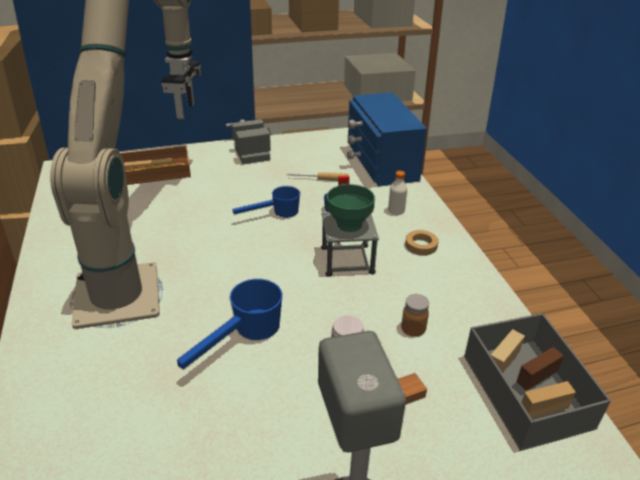

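View pics/wrist0.png

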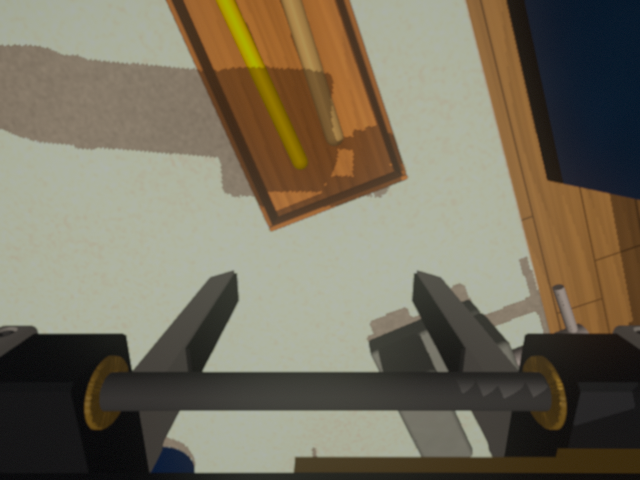

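```bash
cat > h.py <<'E'
from workcell import env, open_jaws, close_gripper, kin, read_state, viewer
import cv2, numpy as np
from scipy.spatial.transform import Rotation as R
def Rq(q): return R.from_quat([q[1],q[2],q[3],q[0]])
def ray(c,px):
    m=c["mtx"]; d=cv2.undistortPoints(np.array([[px]],float),m,np.array([c["k1"],0,0,0,0]))[0,0]
    v=Rq(c["rotation"]).apply([d[0],d[1],1]); return np.array(c["origin"]),v/np.linalg.norm(v)
def onz(c,px,z):
    o,v=ray(c,px); return o+v*(z-o[2])/v[2]
def tri(obs):
    A=np.zeros((3,3));b=np.zeros(3)
    for c,px in obs:
        o,v=ray(c,px);P=np.eye(3)-np.outer(v,v);A+=P;b+=P@o
    x=np.linalg.solve(A,b)
    return x,[np.linalg.norm((np.eye(3)-np.outer(v,v))@(x-o)) for o,v in (ray(c,p) for c,p in obs)]
def proj(c,X):
    X=np.atleast_2d(X).astype(float)
    p=Rq(c["rotation"]).inv().apply(X-c["origin"])
    s=p[:,:2]/p[:,2:];r2=(s**2).sum(1,keepdims=True)
    s=s*(1+c["k1"]*r2); return s*c["mtx"][0,0]+c["mtx"][:2,2]
def crop(img,x0,y0,w,h,k,name):
    o=cv2.resize(img[y0:y0+h,x0:x0+w],None,fx=k,fy=k,interpolation=cv2.INTER_CUBIC)
    for i in range(0,w,10):
        cv2.putText(o,str(x0+i),(i*k,8),0,.3,(0,255,255),1); cv2.line(o,(i*k,10),(i*k,14),(0,255,255),1)
    for i in range(10,h,10):
        cv2.putText(o,str(y0+i),(0,i*k+3),0,.3,(0,255,255),1)
    cv2.imwrite("pics/"+name,o)
E
python3 - <<'E'
from h import *
a=cv2.imread("pics/scene0.png");b=cv2.imread("pics/side0.png")
crop(a,305,205,180,150,4,"c1.png")
crop(b,225,160,160,120,5,"c2.png")
E
```

```text
(no output)
```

View pics/c1.png

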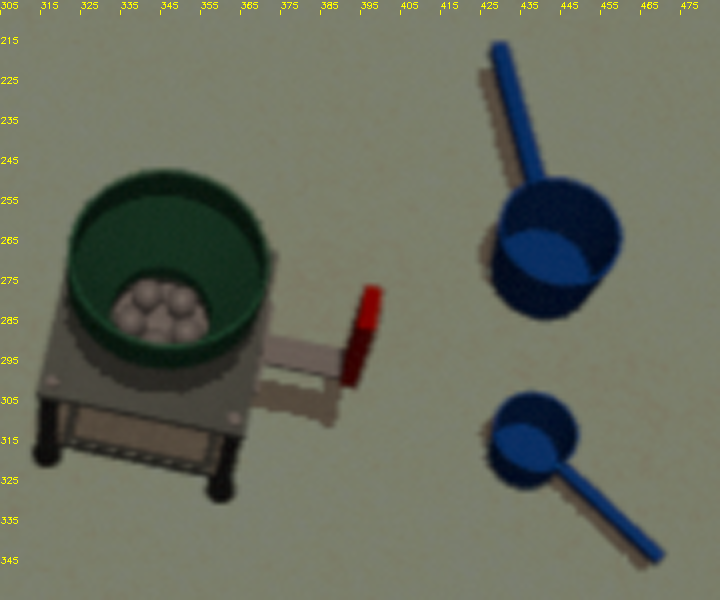

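View pics/c2.png

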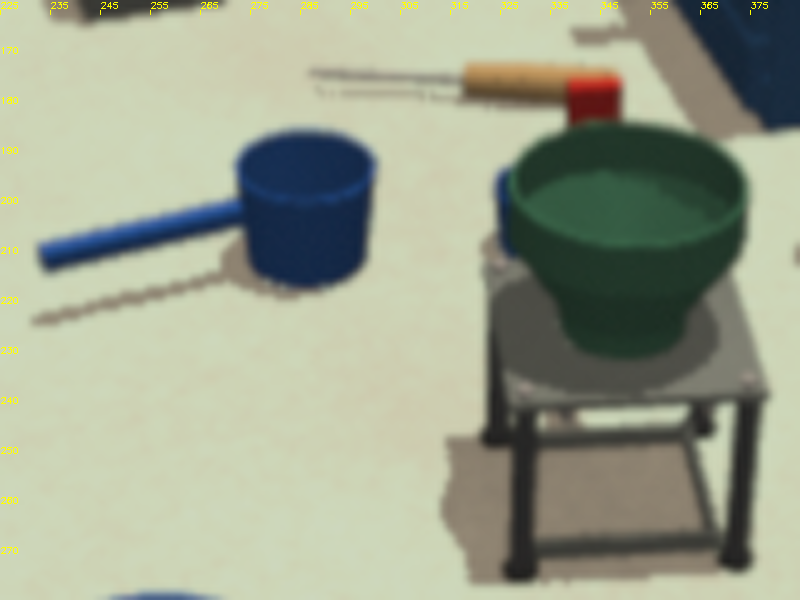

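Run:
```python
from h import *
S=viewer.get_calibration("scene");D=viewer.get_calibration("side")
np.set_printoptions(precision=1,suppress=True)
for n,a,b in [("rim",(445.2,263.7),(286.3,193)),("handle end top",(429.8,216),(234.2,211)),("funnel",(347.3,272),(350.6,197))]:
    print(n,*tri([(S,a),(D,b)]))
# rim diameter at z=65
print("cup rim", onz(S,(429.6,264),65),onz(S,(460.5,264),65), onz(D,(272,194),65),onz(D,(300,193),65))
print("deck corners S", [onz(S,p,112) for p in [(314.5,303.5),(365.2,314)]])
print("deck corners D", [onz(D,p,112) for p in [(328,240.5),(378,239),(322,215)]])
print("postfeet S",[onz(S,p,0) for p in [(316.5,318),(360,327)]])
print("postfeet D",[onz(D,p,0) for p in [(328.5,274),(372,272.5),(323,247)]])
print("tab top S",[onz(S,p,185) for p in [(398,277.3)]], "D", [onz(D,p,185) for p in [(338.5,175.5),(348.8,175.5)]])
for p in [(234,252),(228,307),(170,270)]: print(onz(S,p,60))
```

```text
rim [492.4 275.5  64.2] [np.float64(0.22886924277925252), np.float64(0.22886924277915788)]
handle end top [332.4 244.3  47.3] [np.float64(2.5979373443870903), np.float64(2.597937344387274)]
funnel [602.2   9.6 193. ] [np.float64(1.3803227432468168), np.float64(1.3803227432467626)]
cup rim [496.4 233.5  65. ] [490.8 316.5  65. ] [450.7 278.   65. ] [531.1 264.7  65. ]
deck corners S [array([652.8, -64.4, 112. ]), array([672.3,  59.7, 112. ])]
deck corners D [array([529.9, -45.6, 112. ]), array([651.8, -68.2, 112. ]), array([544.6,  68. , 112. ])]
postfeet S [array([643.2, -58.3,   0. ]), array([661. ,  56.7,   0. ])]
postfeet D [array([535.7, -38.9,  -0. ]), array([646.9, -59.4,   0. ]), array([552. ,  77.9,   0. ])]
tab top S [array([605.3, 129.5, 185. ])] D [array([606.3, 135.3, 185. ]), array([633. , 129.1, 185. ])]
[ 493.  -290.6   60. ]
[ 653.9 -283.5   60. ]
[ 559.1 -451.5   60. ]
```

```bash
cat >> h.py <<'E'
def ori(yaw,flip=False):
    # tool y down; jaws along direction (-sin,cos) of yaw ; 
    x=np.array([-np.sin(yaw),np.cos(yaw),0.])*(-1 if flip else 1); y=np.array([0,0,-1.]); z=np.cross(x,y)
    q=R.from_matrix(np.c_[x,y,z]).as_quat(); return np.array([q[3],q[0],q[1],q[2]])
E
python3 - <<'E'
from h import *
np.set_printoptions(precision=2,suppress=True)
s=read_state(); r=Rq(s["eef_rot"]); W=viewer.get_calibration("wrist")
print("tool axes",r.as_matrix()); print("cam in tool",r.inv().apply(W["origin"]-s["position"]), "camaxes in tool\n",(r.inv()*Rq(W["rotation"])).as_matrix())
d=np.deg2rad
for n,p,y in [("view",[400,150,300],d(0)),("grip",[364.8,250.5,23],d(11)),("place",[474,29,23],d(-9.5)),("tab",[621,125,149],d(80.5)),("tab2",[632,190,149],d(80.5)),("tabY",[621,125,149],d(-9.5))]:
    for f in (0,1):
        print(n,f,kin.inverse_kinematics(np.array(p,float),ori(y,f)))
E
```

```text
tool axes [[ 0.37 -0.   -0.93]
 [ 0.93 -0.    0.37]
 [-0.   -1.   -0.  ]]
cam in tool [  -0.76 -179.47   79.29] camaxes in tool
 [[ 1.   -0.   -0.  ]
 [ 0.   -0.27  0.96]
 [-0.   -0.96 -0.27]]
view 0 [-0.51  0.19  0.1   1.96 -0.02  0.99  1.18]
view 1 [-1.12  0.27  0.89  1.97 -0.25  1.01 -1.69]
grip 0 [-0.62  0.68 -0.07  2.22  0.19  0.24  0.91]
grip 1 [-0.88  0.71  0.32  2.23 -0.75  0.3  -1.29]
place 0 [-0.09  0.7  -0.05  2.14  0.1   0.3   1.19]
place 1 [-0.43  0.76  0.46  2.15 -0.84  0.42 -1.02]
tab 0 [ 0.01  0.7  -0.42  1.62  0.34  0.9   2.43]
tab 1 [-0.47  0.7   0.39  1.63 -0.32  0.88 -0.12]
tab2 0 [-0.09  0.73 -0.43  1.54  0.35  0.95  2.35]
tab2 1 [-0.54  0.73  0.35  1.55 -0.29  0.92 -0.25]
tabY 0 [-0.26  0.67  0.02  1.62 -0.02  0.85  1.18]
tabY 1 [-0.67  0.79  0.77  1.64 -0.64  0.98 -1.42]
```

Run:
```python
from h import *
import json
for i,p in enumerate([[560,150,330],[560,40,330]]):
    env.movep(np.array(p,float),ori(0)); env.hold(.2)
    c=viewer.get_calibration("wrist"); im=viewer.camera("wrist")
    cv2.imwrite(f"pics/w{i+1}.png",im)
    json.dump({k:(np.array(v).tolist()) for k,v in c.items()},open(f"w{i+1}.json","w"))
print(read_state()["clock"])
```

```text
3.2167
```

View pics/w1.png

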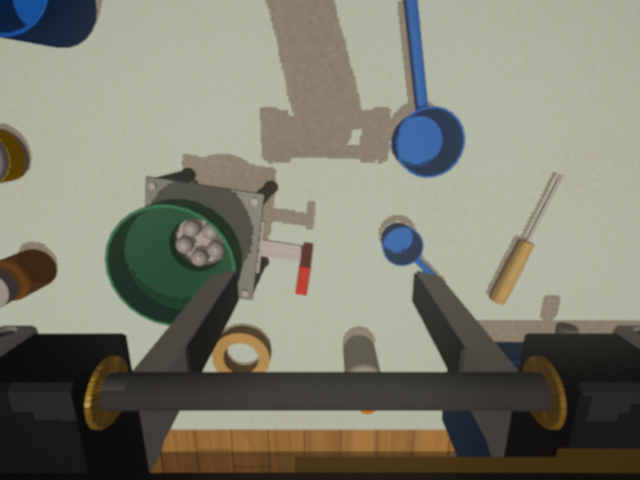

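View pics/w2.png

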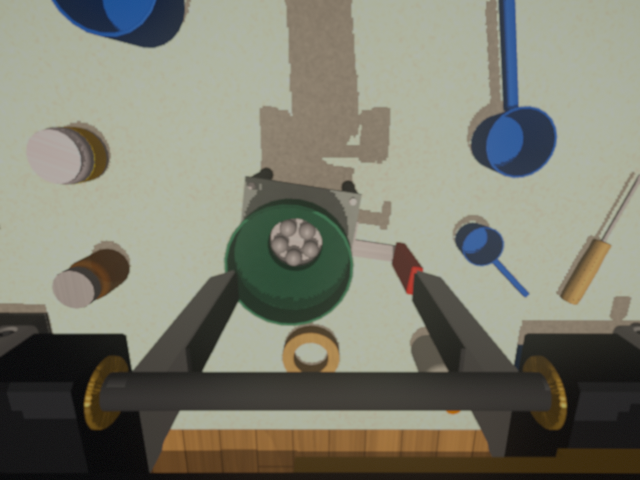

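Run:
```python
from h import *
a=cv2.imread("pics/w1.png");b=cv2.imread("pics/w2.png")
crop(a,100,160,220,175,3,"c3.png")
crop(b,220,165,220,175,3,"c4.png")
o=np.hstack([a[0:190,380:480],b[0:190,465:565]]); o=cv2.resize(o,None,fx=3,fy=3,interpolation=cv2.INTER_CUBIC);cv2.imwrite("pics/c5.png",o)
```

```text
(no output)
```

View pics/c3.png

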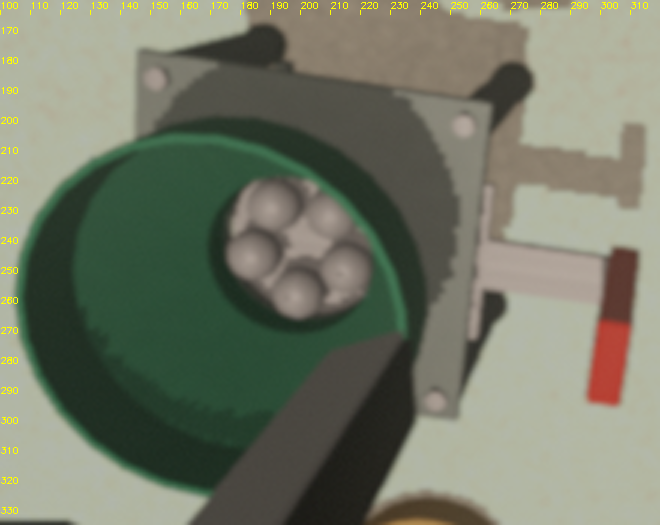

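View pics/c4.png

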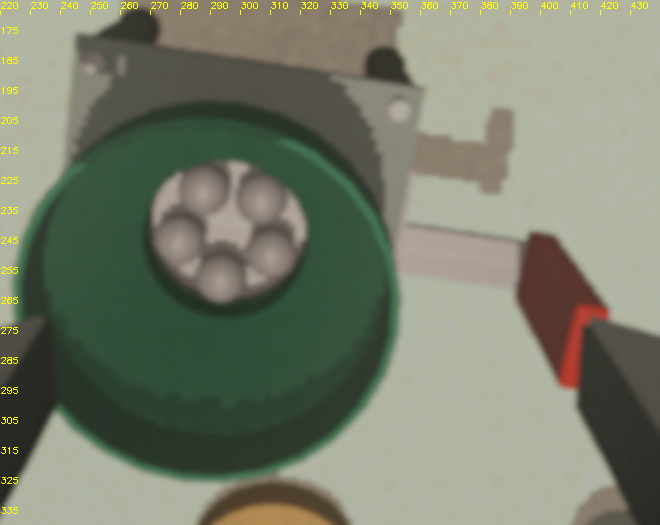

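View pics/c5.png

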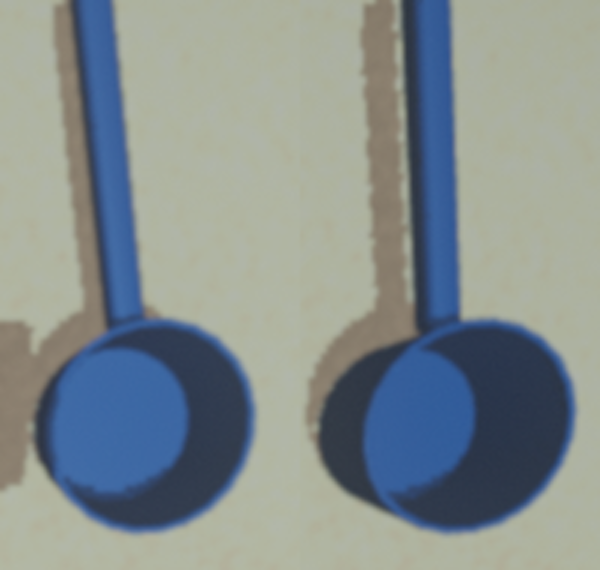

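Run:
```python
from h import *
import json
np.set_printoptions(precision=1,suppress=True)
def L(f):
    d=json.load(open(f)); return {k:np.array(v) if k!="k1" else v for k,v in d.items()}
A=L("w1.json");B=L("w2.json");S=viewer.get_calibration("scene");D=viewer.get_calibration("side")
for n,o in [("TL",[(A,(146,176)),(B,(246,176.3))]),("TR",[(A,(264,194)),(B,(361.3,194.3))]),("tabnear",[(A,(305.4,267.5)),(B,(418,268.8))]),("rim",[(A,(430.5,141.8)),(B,(521.5,141.8))])]:
    x,r=tri(o);print(n,x,np.round(r,1))
x,r=tri([(A,(430.5,141.8)),(B,(521.5,141.8)),(S,(445.2,263.7)),(D,(286.3,193))]);print("rim4",x,r)
print("corner z112",[onz(A,p,112) for p in [(146,176),(264,194),(253,299.3)]],[onz(B,p,112) for p in [(246,176.3),(361.3,194.3)]])
print("tab",onz(A,(303.3,281),185))
for C,p,q in [(A,(411.7,0),(421.5,103)),(B,(508.8,0),(512.8,103))]:
    a=onz(C,p,50);b=onz(C,q,50);print("handle",a,b,np.degrees(np.arctan2(*(b-a)[[1,0]])))
print(onz(A,(430.5,141.8),65),onz(B,(521.5,141.8),65))
```

```text
TL [525.9 -45.7 113.3] [0.3 0.3]
TR [546.2  81.3 108.5] [0.2 0.2]
tabnear [606.  130.8 182.6] [0.6 0.6]
rim [490.2 276.1  62.4] [0. 0.]
rim4 [491.2 275.7  63.6] [np.float64(0.9625883316015065), np.float64(1.0145558996228905), np.float64(0.5878722198056074), np.float64(1.4916474210760085)]
corner z112 [array([525.8, -46.3, 112. ]), array([545.4,  81.9, 112. ]), array([673.4,  62.9, 112. ])] [array([526.3, -45.9, 112. ]), array([545.8,  80.9, 112. ])]
tab [618.4 128.7 185. ]
handle [337.6 246.1  50. ] [445.5 265.1  50. ] 10.020466063092506
handle [337.7 245.   50. ] [445.5 265.4  50. ] 10.680547235210799
[490.2 275.4  65. ] [490.1 274.7  65. ]
```

```bash
cat >> h.py <<'E'
DOCK=np.array([599.7,8.4]);DY=np.deg2rad(-8.5)
dx=np.array([np.cos(DY),np.sin(DY)]);dy=np.array([-np.sin(DY),np.cos(DY)])
def gp(axis,yaw,h,L=130):  # TCP for cup axis xy, cup yaw, underside height h
    return np.r_[np.array(axis)-L*np.array([np.cos(yaw),np.sin(yaw)]),h+42-19]
E
python3 - <<'E'
from h import *
np.set_printoptions(precision=2,suppress=True)
for s in (-130,-115,-100,-80):
  for rel in (0,-15,-30,-45):
    y=DY+np.deg2rad(rel); p=gp(DOCK+s*dx,y,18); print(s,rel,p[:2],np.hypot(*p[:2]),kin.inverse_kinematics(p,ori(y)))
p=np.array([362.7,250.3,23]);y=np.deg2rad(10.6)
env.movep(np.array([362.7,250.3,120]),ori(y)); env.move_straight(p,feed=150)
env.hold(.1);c=viewer.camera("scene");cv2.imwrite("pics/s1.png",c)
w=viewer.camera("wrist");cv2.imwrite("pics/w3.png",w);s=read_state();print(s["clock"],s["position"],s["contact_force"])
crop(c,380,170,130,110,6,"c6.png")
E
```

```text
-130 0 [342.56  46.83] 345.7421273342035 [ 0.14  0.64 -0.52  2.46  1.23  0.32 -0.08]
-130 -15 [351.91  79.45] 360.7678675874783 [ 0.06  0.65 -0.52  2.42  1.14  0.33 -0.33]
-130 -30 [369.39 108.54] 385.0058907190627 [-0.63  0.65  0.4   2.37 -1.    0.28  1.58]
-130 -45 [393.8  132.12] 415.3721323568072 [-0.48  0.63  0.13  2.29 -0.33  0.24  0.58]
-115 0 [357.39  44.61] 360.16489978858317 [ 0.16  0.65 -0.52  2.42  1.14  0.33  0.03]
-115 -15 [366.75  77.24] 374.78991446839717 [-0.55  0.65  0.39  2.4  -1.07  0.27  1.98]
-115 -30 [384.22 106.32] 398.6642362185992 [-0.61  0.66  0.4   2.34 -0.93  0.3   1.51]
-115 -45 [408.64 129.9 ] 428.7859936123765 [-0.46  0.64  0.13  2.25 -0.31  0.26  0.58]
-100 0 [372.23  42.4 ] 374.63300904466456 [-0.46  0.65  0.39  2.4  -1.07  0.27  2.34]
-100 -15 [381.58  75.02] 388.8849517413096 [-0.54  0.66  0.4   2.36 -0.98  0.29  1.91]
-100 -30 [399.06 104.11] 412.4158224306378 [-0.59  0.67  0.4   2.3  -0.86  0.32  1.46]
-100 -45 [423.47 127.68] 442.30176158101045 [-0.45  0.65  0.14  2.22 -0.3   0.29  0.59]
-80 0 [392.01  39.44] 393.9857104439778 [-0.44  0.66  0.4   2.35 -0.95  0.29  2.23]
-80 -15 [401.36  72.06] 407.77878802400164 [-0.52  0.66  0.4   2.31 -0.89  0.31  1.82]
-80 -30 [418.84 101.15] 430.88087339733056 [-0.38  0.64  0.11  2.25 -0.25  0.26  0.85]
-80 -45 [443.25 124.73] 460.46578765819413 [-0.44  0.66  0.15  2.17 -0.3   0.33  0.6 ]
5.5583 [363.38 250.74  23.83] [-0.72 -0.02 -0.13]
```

View pics/c6.png

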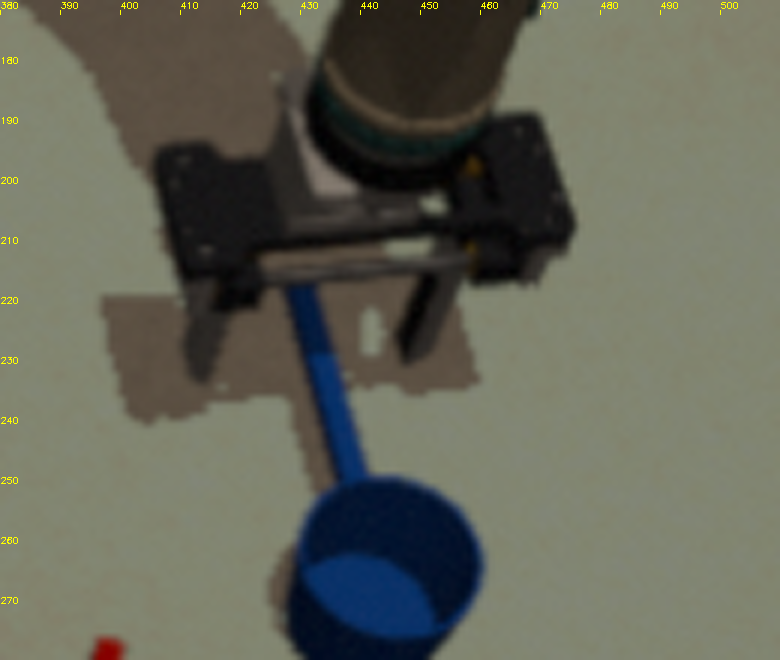

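View pics/w3.png

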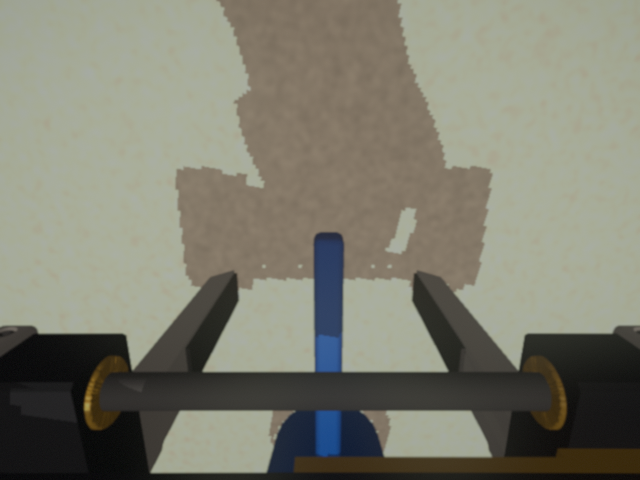

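Run:
```python
from h import *
np.set_printoptions(precision=2,suppress=True)
close_gripper(55); s=read_state(); print(s["opening"],s["clock"])
p=s["position"]; env.move_straight(np.array([p[0],p[1],23+22]),feed=100)
s=read_state(); print(s["position"],s["contact_force"],s["torque"],s["opening"])
y=DY-np.deg2rad(30)
# midway then pre-insert
env.movep(gp(DOCK-115*dx,y,22),ori(y)); env.hold(.2)
s=read_state(); print(s["clock"],s["position"],gp(DOCK-115*dx,y,22),s["joint_pos"])
cv2.imwrite("pics/s2.png",viewer.camera("scene"));cv2.imwrite("pics/d2.png",viewer.camera("side"))
crop(cv2.imread("pics/s2.png"),305,150,180,150,4,"c7.png");crop(cv2.imread("pics/d2.png"),200,150,200,150,4,"c8.png")
```

```text
13.483636421758543 6.7667
[362.94 250.38  45.2 ] [-0.57 -0.05 -1.46] [0.01 0.16 0.04] 13.349766294132058
7.975 [384.14 107.79  44.8 ] [384.22 106.32  45.  ] [-0.49  0.62  0.22  2.33 -0.57  0.24  1.15]
```

View pics/c7.png

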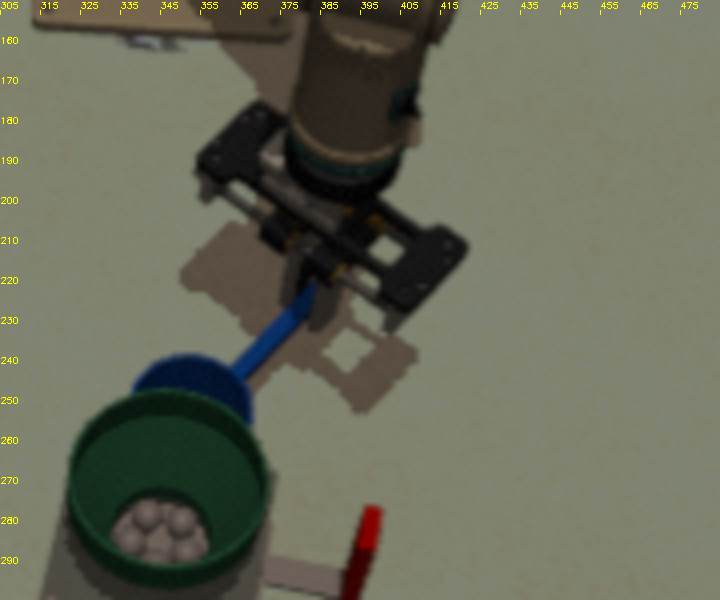

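View pics/c8.png

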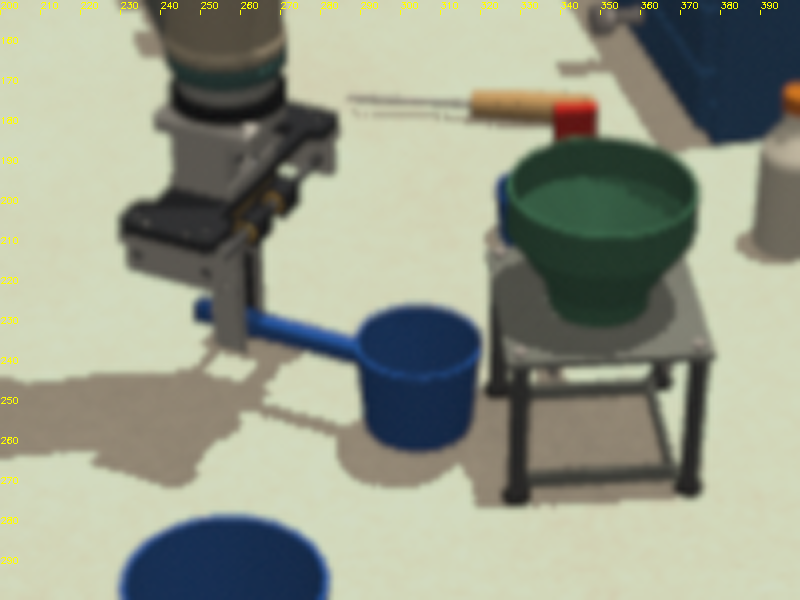

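Run:
```python
from h import *
D=viewer.get_calibration("side");S=viewer.get_calibration("scene")
print(onz(D,(304.7,235.5),87),DOCK-115*dx)
print(proj(D,np.r_[DOCK-115*dx,87]),proj(D,np.r_[DOCK-115*dx,22]))
print("rim leftmost/right D",proj(D,[np.r_[DOCK-115*dx-42*np.array([1,0]),87],np.r_[DOCK-115*dx+42*np.array([1,0]),87]]))
```

```text
[487.38920339  22.70882988  87.        ] [485.96317571  25.39808228]
[[303.91333626 234.98424851]] [[303.93135398 255.25406016]]
rim leftmost/right D [[287.846929   237.19269669]
 [319.80693223 232.80084079]]
```

Run:
```python
from h import *
np.set_printoptions(precision=2,suppress=True)
for s,rel in [(-90,-26),(-65,-20),(-40,-13),(-20,-6),(0,0)]:
    y=DY+np.deg2rad(rel); env.move_straight(gp(DOCK+s*dx,y,20),ori(y),feed=100)
env.hold(.2)
s=read_state(); print(s["clock"],s["position"],gp(DOCK,DY,20),s["contact_force"],s["joint_pos"])
cv2.imwrite("pics/s3.png",viewer.camera("scene"));cv2.imwrite("pics/d3.png",viewer.camera("side"))
crop(cv2.imread("pics/s3.png"),305,180,150,150,4,"c9.png");crop(cv2.imread("pics/d3.png"),250,170,160,120,5,"c10.png")
```

```text
10.2083 [470.24  28.35  42.92] [471.13  27.62  43.  ] [-0.29 -0.32 -1.37] [-0.22  0.66  0.14  2.14 -0.26  0.35  1.57]
```

View pics/c9.png

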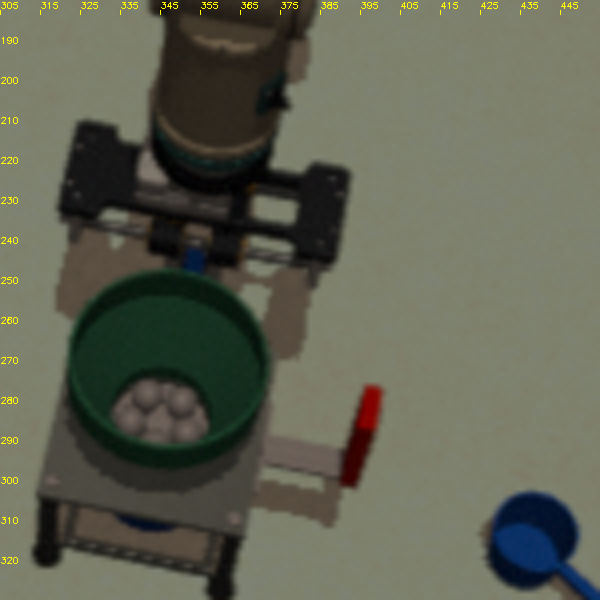

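View pics/c10.png

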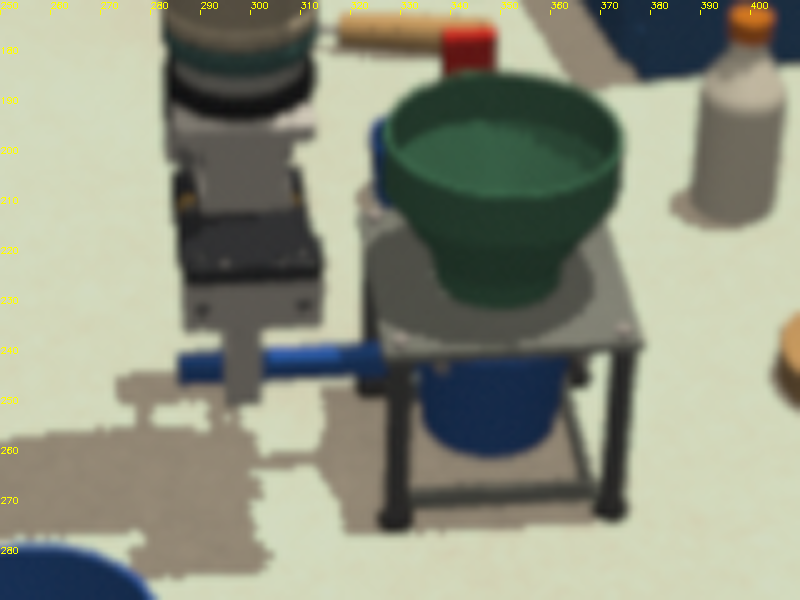

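Run:
```python
from h import *
D=viewer.get_calibration("side")
def sil(ax,h):
    t=np.linspace(0,2*np.pi,90); P=np.c_[ax[0]+36*np.cos(t),ax[1]+36*np.sin(t),np.full(90,h)]
    q=proj(D,P); return q.min(0),q.max(0)
for off in [(0,0),(0,-5),(0,5),(5,0)]:
    print(off,sil(DOCK+off[0]*dx+off[1]*dy,20))
```

```text
(0, 0) (array([333.71892372, 245.52232121]), array([360.97792639, 261.92988474]))
(0, -5) (array([333.95609983, 246.61952492]), array([361.28406203, 263.11053037]))
(0, 5) (array([333.48292802, 244.43057638]), array([360.67328477, 260.75527623]))
(5, 0) (array([335.59791709, 245.42753571]), array([362.84604535, 261.82616366]))
```

Run:
```python
from h import *
np.set_printoptions(precision=2,suppress=True)
p=gp(DOCK,DY,0)
env.move_straight(p+[0,0,2],feed=80)
for dz in (1,0,-1,-2):
    env.move_straight(p+[0,0,dz],feed=40); s=read_state(); print(dz,s["position"],s["contact_force"])
    if s["contact_force"][2]>2: break
open_jaws(); env.hold(.1); s=read_state(); print(s["clock"],s["position"],s["contact_force"],s["opening"])
env.move_straight(p+[0,0,60],feed=200)
env.hold(.1)
cv2.imwrite("pics/d4.png",viewer.camera("side"));cv2.imwrite("pics/s4.png",viewer.camera("scene"))
crop(cv2.imread("pics/d4.png"),250,170,160,120,5,"c11.png");print(read_state()["clock"])
```

```text
1 [471.23  27.6   24.21] [-0.82  0.51 -0.86]
0 [471.33  27.62  23.1 ] [-0.31 -0.33 -0.32]
-1 [471.1   27.65  22.16] [-1.52  0.36  2.72]
12.8167 [471.1   27.62  21.99] [ 0.73 -1.03 -0.62] 93.76250718415726
13.475
```

View pics/c11.png

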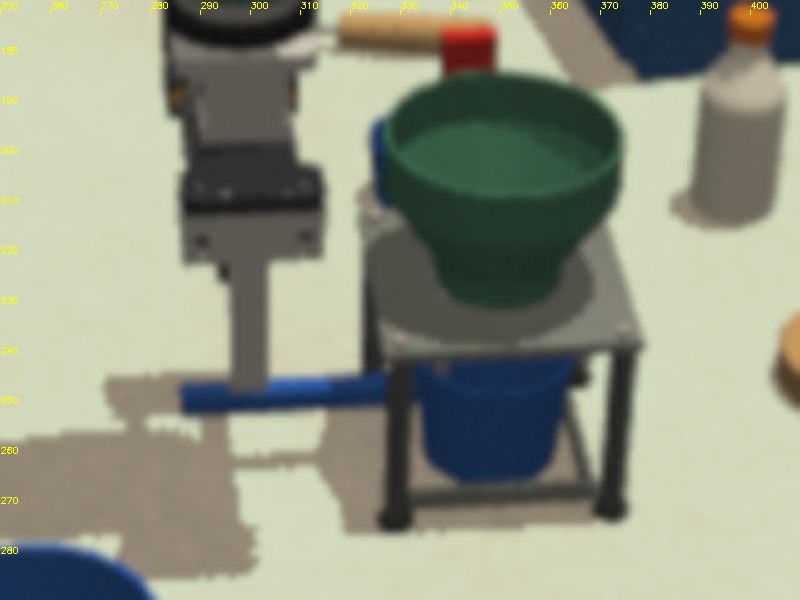

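Run:
```python
from h import *
np.set_printoptions(precision=2,suppress=True)
D=viewer.get_calibration("side")
t=np.linspace(0,2*np.pi,90); q=proj(D,np.c_[DOCK[0]+36*np.cos(t),DOCK[1]+36*np.sin(t),0*t]);print("pred bottom",q.min(0),q.max(0))
env.move_straight([450,80,300],feed=400)
T=DOCK+121*dy; o=ori(DY+np.pi/2,True)
env.movep(np.r_[T,270],o); env.hold(.1)
c=viewer.get_calibration("wrist");cv2.imwrite("pics/w5.png",viewer.camera("wrist"))
print(read_state()["clock"],read_state()["position"],proj(c,[np.r_[T,185],np.r_[T,168]]))
```

```text
pred bottom [333.5  251.48] [360.56 267.99]
15.5583 [617.24 127.58 270.09] [[325.24 238.95]
 [325.22 233.  ]]
```

View pics/w5.png

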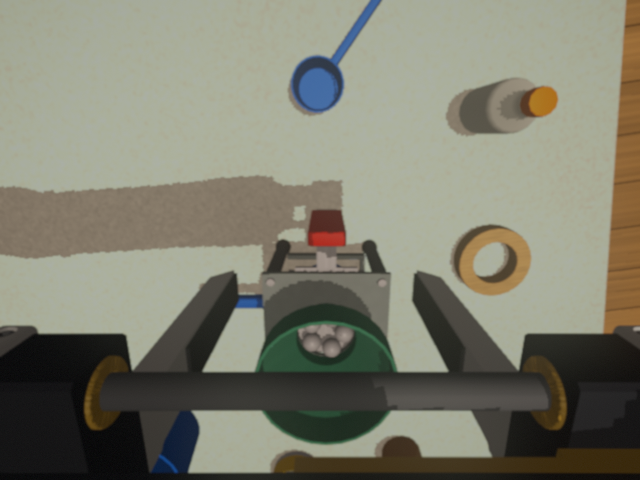

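Run:
```python
from h import *
a=cv2.imread("pics/d4.png");s=cv2.imread("pics/s4.png")
D=viewer.get_calibration("side");S=viewer.get_calibration("scene")
def draw(img,c,x0,y0,w,h,k,name,hz):
    o=cv2.resize(img[y0:y0+h,x0:x0+w],None,fx=k,fy=k,interpolation=cv2.INTER_CUBIC)
    o=cv2.convertScaleAbs(o,alpha=1.8)
    t=np.linspace(0,2*np.pi,200)
    for z,r,col in hz:
        q=proj(c,np.c_[DOCK[0]+r*np.cos(t),DOCK[1]+r*np.sin(t),0*t+z])
        q=((q+.5-[x0,y0])*k).astype(int); cv2.polylines(o,[q],False,col,1)
    # posts, handle
    for X in (-56,56):
        for Y in (-58,58):
            q=proj(c,[np.r_[DOCK+X*dx+Y*dy,0],np.r_[DOCK+X*dx+Y*dy,106]]); q=((q+.5-[x0,y0])*k).astype(int); cv2.line(o,tuple(map(int,q[0])),tuple(map(int,q[1])),(255,0,255),1)
    q=proj(c,[np.r_[DOCK-164*dx,50],np.r_[DOCK-40*dx,50]]); q=((q+.5-[x0,y0])*k).astype(int); cv2.line(o,tuple(map(int,q[0])),tuple(map(int,q[1])),(0,255,0),1)
    cv2.imwrite("pics/"+name,o)
draw(a,D,280,180,110,100,7,"c12.png",[(0,36,(0,255,255)),(65,42,(0,255,0)),(198,60,(255,255,255))])
draw(s,S,310,220,110,110,5,"c13.png",[(0,36,(0,255,255)),(65,42,(0,255,0)),(198,60,(255,255,255))])
```

```text
(no output)
```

View pics/c12.png

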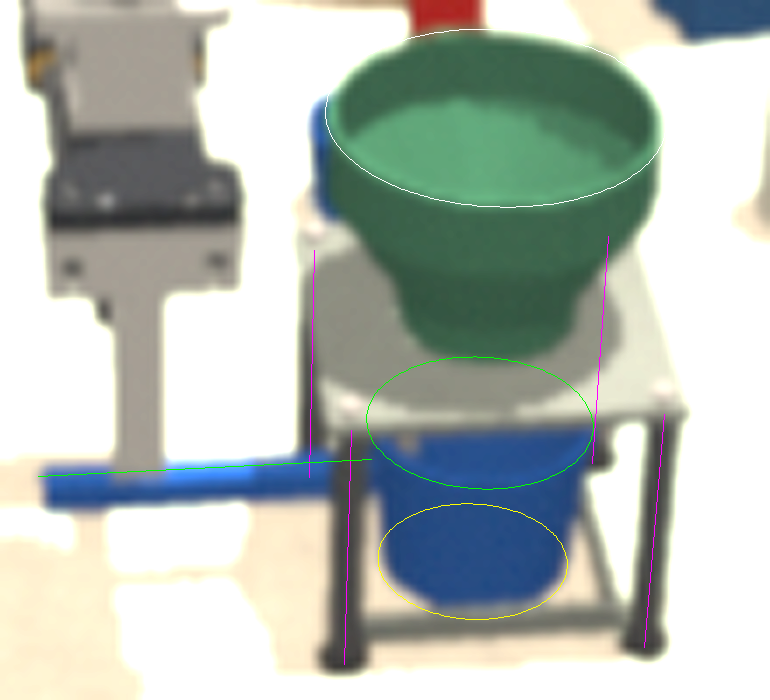

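View pics/c13.png

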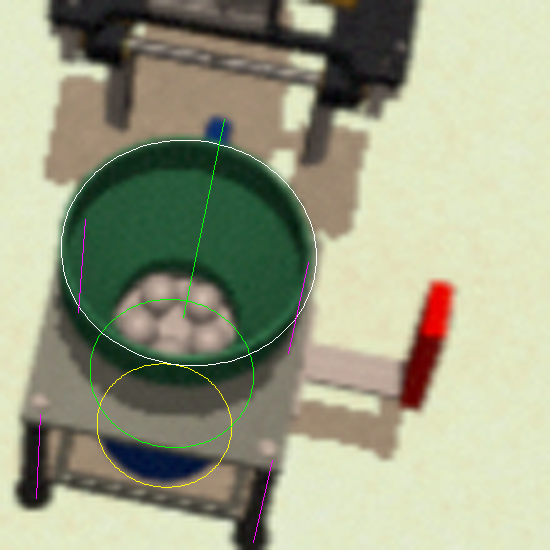

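Run:
```python
from h import *
np.set_printoptions(precision=2,suppress=True)
T=DOCK+121*dy+1*dx; o=ori(DY+np.pi/2,True)
env.move_straight(np.r_[T,149],o,feed=150)
s=read_state();print(s["position"],s["contact_force"])
close_gripper(45); env.hold(.1)
s=read_state();print(s["clock"],s["position"],s["contact_force"],s["opening"])
T0=T
for a in (20,40,55,62,66):
    env.move_straight(np.r_[T0+a*dy,149],feed=80); s=read_state();f=s["contact_force"]
    print(a,(s["position"][:2]-DOCK)@dy-118,s["position"][2],f,"along",f[:2]@dy,s["clock"])
    if abs(f[:2]@dy)>14: break
env.hold(.4)
cv2.imwrite("pics/s5.png",viewer.camera("scene"));cv2.imwrite("pics/d5.png",viewer.camera("side"))
crop(cv2.imread("pics/s5.png"),305,220,150,120,5,"c14.png");crop(cv2.imread("pics/d5.png"),250,150,160,130,5,"c15.png")
s=read_state();print(s["clock"],s["contact_force"],s["opening"])
```

```text
[619.32 127.85 149.94] [ 0.43 -1.12 -0.25]
17.6167 [618.42 127.94 148.96] [-1.19  0.04  0.48] 29.590664311519387
20 24.908908034750255 148.97055341004577 [-0.29  2.63 -0.35] along 2.5588639896392684 18.0167
40 44.739575498204715 149.01573734891608 [ 0.19  2.87 -0.79] along 2.863424318112475 18.4167
55 59.522402038418704 148.98909184914507 [ 0.21  2.36 -0.39] along 2.367139953636975 18.7583
62 64.82751322495889 148.97752773309148 [-0.43 -1.49  0.13] along -1.5408888993496952 19.0083
66 64.9154948416805 148.92942658142675 [-2.6  -8.34  0.95] along -8.631345947739025 19.2583
19.7583 [-2.43 -7.94  0.54] 29.5364648145512
```

View pics/c14.png

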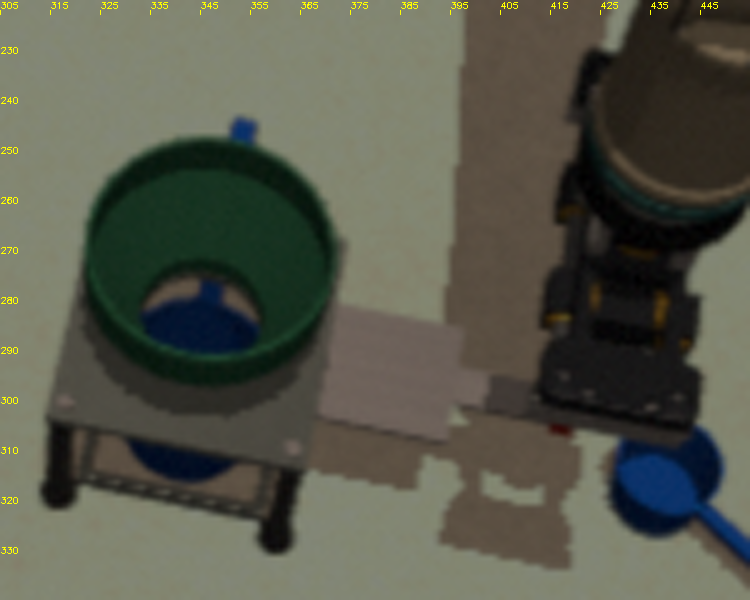

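View pics/c15.png

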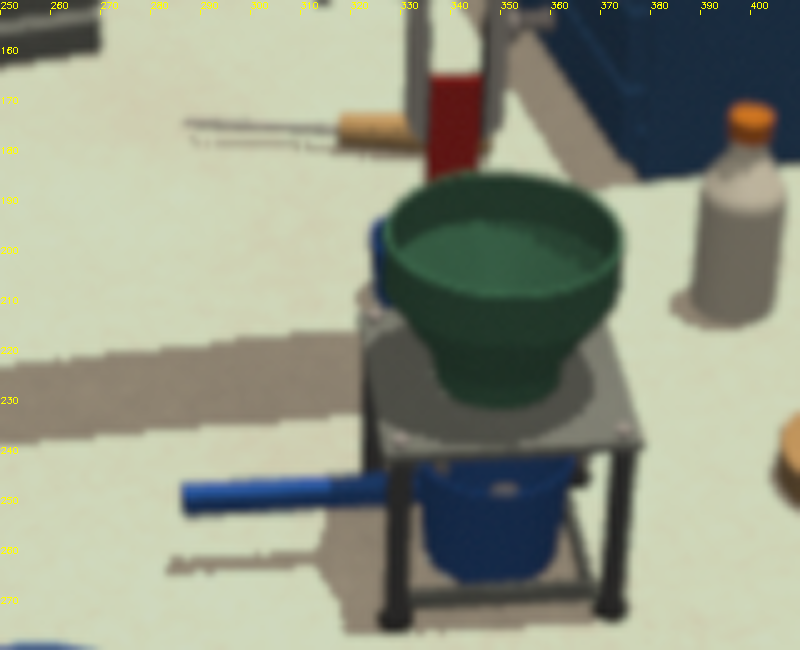

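Run:
```python
from h import *
np.set_printoptions(precision=2,suppress=True)
B=DOCK+118*dy+1*dx
for a in (45,20,3,0,-1,-2,-3,-4,-5,-6):
    env.move_straight(np.r_[B+a*dy,149],feed=80 if a>2 else 30); s=read_state();f=s["contact_force"]
    print(a,(s["position"][:2]-DOCK)@dy-118,f,"along",f[:2]@dy,s["clock"])
    if a<3 and f[:2]@dy>9: break
env.hold(.2)
s=read_state();print(s["clock"],s["contact_force"],s["opening"],(s["position"][:2]-DOCK)@dy-118)
cv2.imwrite("pics/s6.png",viewer.camera("scene"));crop(cv2.imread("pics/s6.png"),305,220,150,120,5,"c16.png")
```

```text
45 43.108106273024106 [-0.51 -3.01 -1.15] along -3.0505536284556145 20.2083
20 17.851699186689984 [-0.85 -2.21 -0.23] along -2.3156174474590197 20.6667
3 1.009159561034167 [-2.2  -2.34 -0.9 ] along -2.638586211555182 21.025
0 0.017854227215536866 [-0.89 -0.77 -2.12] along -0.8900894976832515 21.275
-1 -0.19753103002874184 [-1.68  1.99  0.65] along 1.720459570823439 21.525
-2 -1.2139251299670661 [-1.21  4.24 -0.59] along 4.013701461919652 21.775
-3 -1.2170914519106333 [-1.03  5.4  -1.24] along 5.186550059067433 22.025
-4 -1.23966123145739 [-0.13  7.42  0.67] along 7.317002524354495 22.275
-5 -1.2310273900857283 [-0.37  9.47 -0.08] along 9.30773017892023 22.525
22.725 [ 0.93  8.68 -1.25] 29.518498447082447 -1.2533905070822016
```

View pics/c16.png

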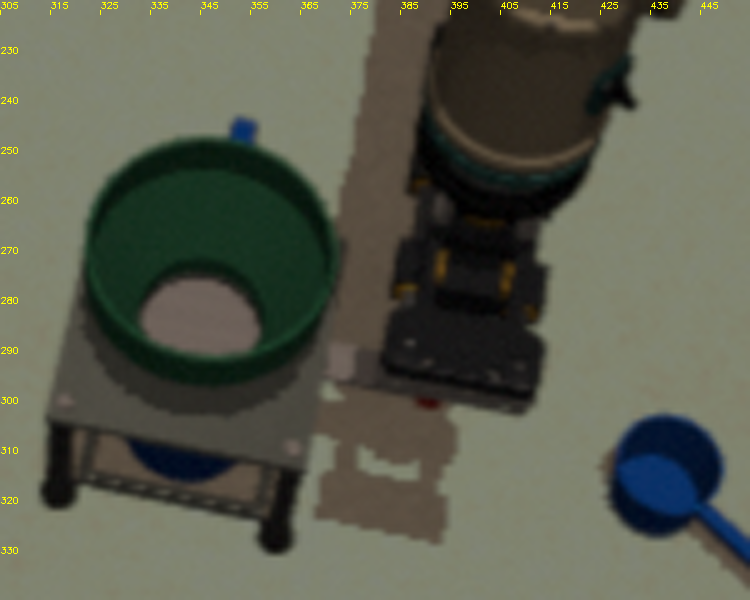

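Run:
```python
from h import *
np.set_printoptions(precision=2,suppress=True)
B=DOCK+118*dy+1*dx
env.move_straight(np.r_[B-2.5*dy,149],feed=30)
open_jaws(); env.hold(.1)
s=read_state();print(s["position"],s["contact_force"],s["opening"])
env.move_straight(np.r_[B-2.5*dy,290],feed=200)
env.movep(np.array([450,200,330.]),ori(0)); env.hold(.3)
for n in("scene","side","wrist"): cv2.imwrite(f"pics/{n}7.png",viewer.camera(n))
crop(cv2.imread("pics/side7.png"),310,165,80,110,7,"c17.png");crop(cv2.imread("pics/scene7.png"),305,220,150,120,5,"c18.png")
print(read_state()["clock"])
```

```text
[617.74 122.51 148.99] [-0.12  0.41  0.69] 94.0709857487127
26.65
```

View pics/c17.png

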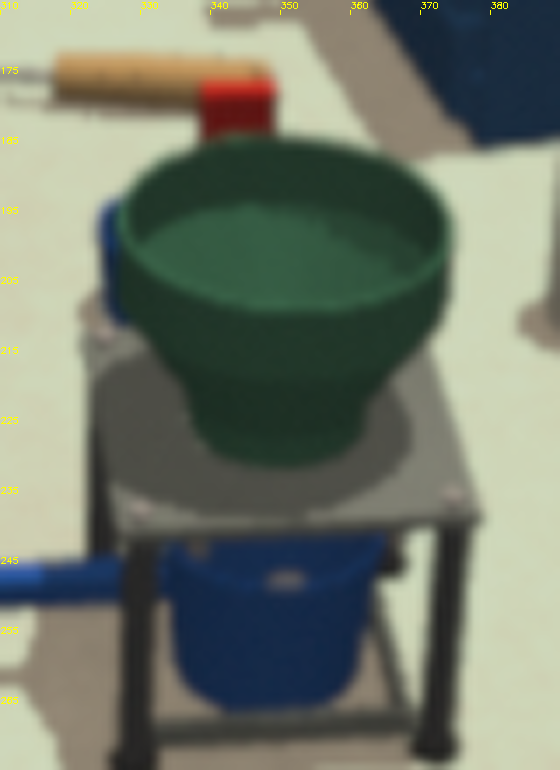

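View pics/c18.png

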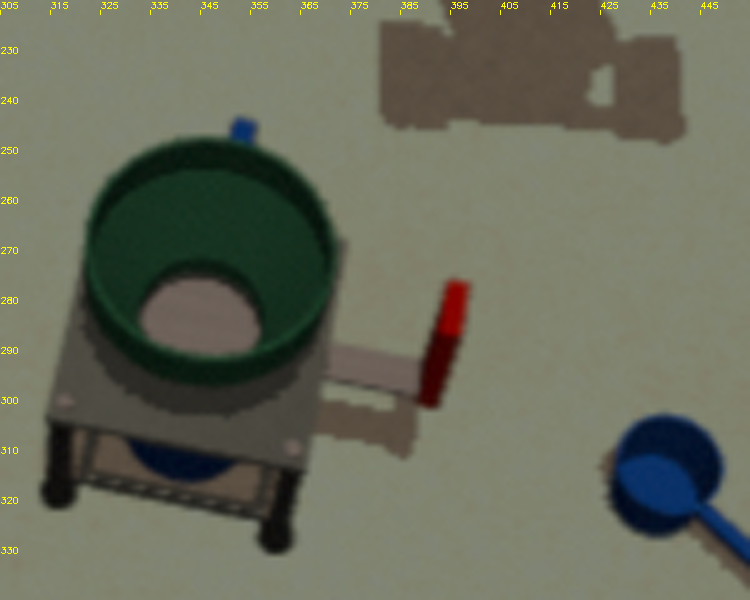

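View pics/scene7.png

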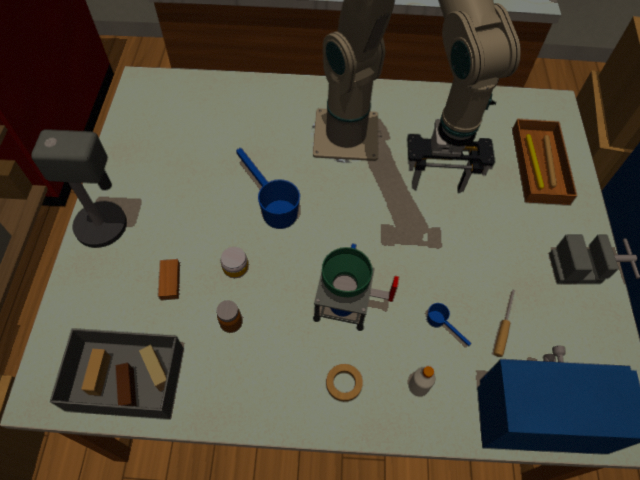

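View pics/wrist7.png

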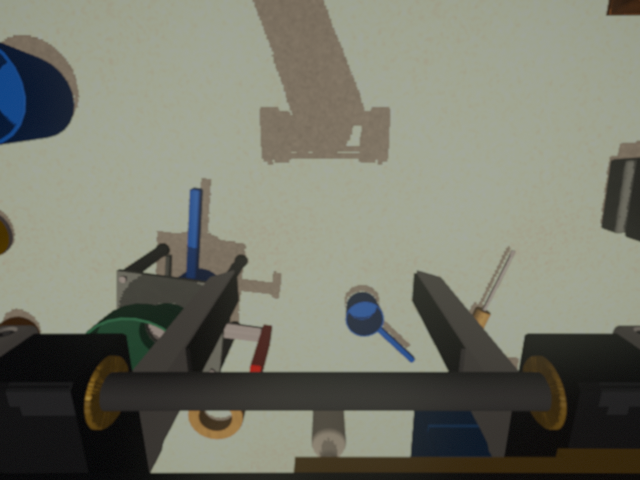

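Run:
```python
from h import *
print(env.sign_off(), read_state()["clock"])
```

```text
the job is handed in; nothing more can be done
the job is handed in; nothing more can be done
```

The job is done and handed in at about 27 s of the 64 s limit. I can't confirm by count that all five balls are in the cup.

- **Choosing the cup:** there were three blue cups: large (280,203), medium (443,266) and small (438,315). I took the medium one, because its rim measured 83 mm across against 84 mm in the description.
- **Placing it:** I gripped it by the handle, brought it in through the open side of the fork and lowered it until it touched the bench. The overhead view put it within about 2 mm of the dock point. The side view looked about 1.5 px higher than I predicted, which I put down to the fork wall hiding the cup's bottom edge.
- **Shutter:** I slid it open by the red tab until it hit the stop, then closed it until it hit the other stop. The gripper moved 66.1 mm between stops, matching the 66 mm of travel given.
- **Last checks:**
  - The funnel is empty, the closed plate shows across the outlet, and no balls are on the bench.
  - One steel-coloured spot shows inside the cup from the side; the deck hides the rest.
  - The can, jar and offcut are where they started, and the gripper is clear of everything.
  - No wrist-force reading I took went above about 10 N.

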